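Rock the pendulum angle gauge onto its mark

ROBOT

A 6-joint arm with a two-finger parallel gripper is mounted at the origin on a cart in front of the work surface, level with it; the furniture and walls round the work are solid. World frame = base frame: x ahead of the robot, y to its left, z up, the work surface at z = 0. Lengths are in mm, angles in rad, forces in N, time in s.
With the tool pointing down it reaches from about 350 to 1000 mm from the base axis. Payload 7.1 kg.
Tool frame: the origin (TCP) lies between the finger pads; the fingertips stand 25 mm ahead of it and the grasp point (between the pads) lies 6 mm ahead of it (bot.finger_overhang is the distance from the TCP to the fingertips, in mm); z points along the fingers, y is the direction in which the jaws open and shut (so a half turn about z gives the same grasp; the last joint's range is limited). The gripper opens to 85 mm and grips with 20 to 120 N. Pads are 22 mm wide; open, the fingers measure 114 mm over their backs; the gripper's body (76 mm by 85 mm) begins 54 mm behind the grasp point. The pads swing forward as they close: fully open they stand 13 mm farther back than shut.
Start: joints at [-1.187, 0.423, 1.63, -0, 1.089, -0.019], TCP at [245.013, -574.955, 256.319] pointing down, gripper open.
Joint ranges: [-3, 3], [-0.9, 2.11], [0.09, 2.58], [-1.31, 4.45], [0.11, 2.69], [-2.54, 2.54]. Speed limits (rad/s): [2.39, 2.39, 3.01, 3.14, 3.14, 3.14].

INTERFACE

Orientations are given as a unit quaternion [x, y, z, w].
In Python, from workcell import bot, ik, state, viewer gives the robot as it stands. Calls block until the motion is done:
- bot.goto(position, orientation): joint-space move of the TCP to a pose.
- bot.movel(position, frame=None, speed=150): straight line of the TCP; frame=None keeps the orientation; speed is the mean speed in mm/s.
- bot.move_j(angles): joint-space move.
- bot.command_gripper(opening, newtons=None): opening from 0.0 (shut) to 1.0 (fully open); newtons is the grip in N (None keeps the last); returns when the fingers have stopped.
- bot.sleep(seconds).
- ik(position, orientation): joint angles nearest the present ones, or None.
- state(): the state.
- viewer.snapshot(name): name is "side" or "top"; returns (picture, depth): 400x640x3 uint8, red, green, blue; 400x640 float32, mm along the optical axis (not along the pixel's ray), 0 where there is no reading.
- viewer.calibration(name): a dict with "intrinsics" (3x3 intrinsics, pixels), "k1" (the pictures are not rectified: a ray, as slopes to the right and down, at radius r is drawn at 1 + k1 r^2 times it, then the intrinsics apply), "R" (3x3) and "t" (3): a world point X has camera coordinates R X + t. Camera axes: x right, y down, z forward; pixel columns grow to the right and rows downward; lengths in mm; the calibration is good to about 2 mm. A picture is of the moment at which its call begins. calibration takes no time and is no camera call.
A pose or a line that the arm cannot do raises bot.IKError and nothing moves.
- bot.finish_job(): hands the job in, once; it reports no verdict.
The state is a dict: "clock": time; "q": joint angles; "joint_vel": joint speeds; "joint_torque": joint torques, N m; "ee_pos": TCP position; "orientation": TCP orientation; "contact_force": force on the tool from outside, world axes, zero at the start; "wrist_torque": the same for the moment, N m; "grip_width": opening from 0.0 (shut) to 1.0 (fully open).
Only numpy, scipy, OpenCV 4.12 (cv2) and the standard library are available. Lean on these libraries where they do the work, as an engineer would, in place of code of your own. Each camera call takes 0.05 s, during which the arm holds its last target.

TASK

Swing the lid of the wooden gauge box fully open until it rests back on its stop, lift the pendulum angle gauge out by the block on top and stand it level on the rounded, sprung stud of the joist offcut, its foot lengthwise across the stud and centred on it. Then rock the gauge sideways on the stud until its swinging pointer settles on the mark, the small tab at the edge of the scale, and finish still holding it there: gripped, steady, its foot bearing lightly on the stud. Leave the lid open and the other things on the bench where they are.

Things in the scene. Friction and masses are not known exactly. Their poses are not given: they have to be found in the camera images.
- gauge_box: plywood box fixed to the bench, outside 150 (x) x 210 (y) x 132 mm high without its lid, walls and floor 10 mm thick, open inside; origin at the centre of its underside; its x points away from the robot towards the hinges
- box_lid (a joint): hinge of the box's flat lid in rad: 0 shut, 1.9 fully open, resting on its stop past upright. Lid 150 x 210 x 10 mm, 0.2 kg, hinged along the box's far upper edge; below about 1.57 it falls shut, beyond that it falls open onto the stop
- lid_tab (a point): grip point of the lid's pull tab: a dark wooden tab 24 mm wide (box y), 10 mm thick, that sticks out 32 mm level from the middle of the lid's near edge, at 137 mm height when shut; this point is 19 mm out from the edge, 169 mm from the hinge line; it moves with the lid, and when the lid stands open the tab points up
- lid_hinge (a point): middle of the lid's hinge line, at the box's far upper edge, 132 mm high; the line runs along the box's y; the tab's point lies 5 mm above the level of this line when shut
- gauge: pendulum angle gauge, 0.3 kg, standing on the box's floor (10 mm above the bench), foot along the box's y, dial towards the robot. Origin at the centre of its foot's flat underside, z up through the dial, y along the foot, -x out of the dial face. Foot 34 (x) x 120 (y) x 12 mm; upright white arched plate 84 mm wide, 6 mm thick, up to z = 87 mm; wooden grip block on top
- gauge_grip (a point): point in the gauge's wooden grip block, on its z axis, 105 mm above the underside of the foot. Block 24 (x) x 36 (y) mm, from 85 to 118 mm above the underside; take it by its two end faces, 36 mm apart along y, with the fingertips above the plate's top (87 mm)
- pointer (a joint): angle of the freely swinging pointer about the gauge's x, rad, relative to the gauge: 50 mm needle with a bob, pivot 75 mm above the foot's underside, in front of the plate. 0 with the gauge level, positive with its tip towards the gauge's +y, as when the foot's +y end is lower; it hangs plumb once settled (about 1 s), so it reads the tilt
- pointer_tip (a point): tip of the pointer, 50 mm from its pivot
- mark (a joint): angle of the mark, a small dark tab 5 mm wide set at the edge of the scale, on the same axis and with the same sign as the pointer; always on the +y side, 0.18 to 0.32 rad, and stays where it is set on the gauge. The pointer is on the mark when both angles are equal
- mark_tip (a point): point of the mark's angle at the pointer tip's radius, 50 mm from the pivot; it meets pointer_tip when the pointer is on the mark
- stud: joist offcut 70 (x) x 170 (y) x 30 mm fixed to the bench, with a sprung wooden half-round stud of 28 mm radius lying across the middle of its top along x (cylinder axis 28 mm above the bench, crown 56 mm above it). Origin at the centre of its underside; the gauge's foot goes along its y
- stud_crown (a point): middle of the stud's crown line as it stands unloaded, 56 mm above the bench; the gauge rocks here. The half-round is sprung: under a push it sinks straight down, starting at 1.2 N and by 1 mm for each further 1.2 N, up to 6 mm (8 N), where it stops hard
- sanding_block: loose brown sanding block 64 x 112 x 36 mm, bystander; origin at the centre of its underside
- long_offcut: loose pale wood offcut 45 x 130 x 30 mm, bystander; origin at the centre of its underside
- try_square: loose try square lying flat, 184 x 115 x 17 mm, wooden stock and steel blade, bystander; origin at the centre of its underside

How it is judged:
By the outcome, as a careful person would: the job done as asked, in the order asked, and still so for the second after the job is handed in, while the arm keeps its last pose, push and grip.
It also fails if it takes over 58 s, if anything falls off the work surface, if the arm or the gripper's body presses on something with over 40 N, if the wrist force passes 120 N, or if a joint passes its speed limit or range.

## Working session

There is one attempt and no reset: what is moved stays moved. The work goes in short steps, each a Python script; the robot and the scene stay as the last script left them, time stands still between calls to the robot, and variables do not carry over. Pictures are saved under pics/ and viewed, and the job is handed in when it is done.

```bash
ls; mkdir -p pics
cat > h.py <<'E'
import numpy as np, cv2
from workcell import bot, ik, state, viewer
def snap(n,name):
    p,d=viewer.snapshot(n); cv2.imwrite(f'pics/{name}.png',p[:,:,::-1]); np.savez(f'pics/{name}.npz',p=p,d=d); return p,d
def rays(n,px):
    c=viewer.calibration(n);K=np.array(c['intrinsics'],float);k1=c['k1']
    px=np.atleast_2d(np.array(px,float))
    dist=np.array([k1,0,0,0,0.])
    u=cv2.undistortPoints(px.reshape(-1,1,2),K,dist,None,None,None,(3,50,1e-10)) if False else cv2.undistortPoints(px.reshape(-1,1,2),K,dist)
    u=u.reshape(-1,2); R=np.array(c['R']);t=np.array(c['t'])
    return -R.T@t, np.c_[u,np.ones(len(u))]@R   # origin, dirs with unit optical depth
def onz(n,px,z):
    o,d=rays(n,px); s=(z-o[2])/d[:,2]; return o+s[:,None]*d
def onplane(n,px,p0,nn):
    o,d=rays(n,px); s=((np.array(p0)-o)@nn)/(d@nn); return o+s[:,None]*d
def proj(n,X):
    c=viewer.calibration(n);R=np.array(c['R']);t=np.array(c['t'],float)
    return cv2.projectPoints(np.atleast_2d(np.array(X,float)),cv2.Rodrigues(R)[0],t,np.array(c['intrinsics'],float),np.array([c['k1'],0,0,0,0.]))[0].reshape(-1,2)
def depthpts(n,d,px):
    o,r=rays(n,px); px=np.atleast_2d(px); z=np.array([d[int(round(v)),int(round(u))] for u,v in px]); return o+r*z[:,None]
E
python3 - <<'E'
from h import *
for n in('side','top'):
    snap(n,n+'0'); print(n,viewer.calibration(n))
print(state())
E
```

```text
pics
side {'intrinsics': array([[499.72129753,   0.        , 321.1598257 ],
       [  0.        , 499.72129753, 192.6871566 ],
       [  0.        ,   0.        ,   1.        ]]), 'k1': -0.11909842455688194, 'R': array([[-0.83828257, -0.54513973, -0.01024697],
       [-0.3890385 ,  0.61119575, -0.68926686],
       [ 0.38200965, -0.57381393, -0.72443509]]), 't': array([ 445.5406269 ,  330.8351023 , 1113.94527635])}
top {'intrinsics': array([[516.21741802,   0.        , 322.56458096],
       [  0.        , 516.21741802, 195.67199992],
       [  0.        ,   0.        ,   1.        ]]), 'k1': -0.14804780883738858, 'R': array([[ 0.02307626, -0.99964775, -0.01310935],
       [-0.98604912, -0.02059624, -0.16517545],
       [ 0.16484727,  0.01673809, -0.98617707]]), 't': array([ -76.66891019,  585.02003796, 1472.78109074])}
{'clock': 0.1, 'q': array([-1.18699133e+00,  4.23763007e-01,  1.63063285e+00,  7.53168898e-07,
        1.08859507e+00, -1.90121820e-02]), 'joint_vel': array([ 0.00036793, -0.0005675 , -0.00336592,  0.00222964,  0.00101009,
       -0.00026478]), 'joint_torque': array([ 1.40507186e-05, -5.58423650e+01, -2.82444084e+01, -1.37709927e-05,
        2.96918857e-03,  1.20054392e-05]), 'ee_pos': array([ 244.84822996, -574.53258383,  255.61670844]), 'orientation': array([ 9.79785558e-01,  2.00049424e-01, -1.26485894e-04, -6.87598465e-04]), 'contact_force': array([-0.10107138, -0.078803  ,  0.11701581]), 'wrist_torque': array([-0.01883826,  0.01274895, -0.03632774]), 'grip_width': 1.0046353469319722}
```

View pics/side0.png

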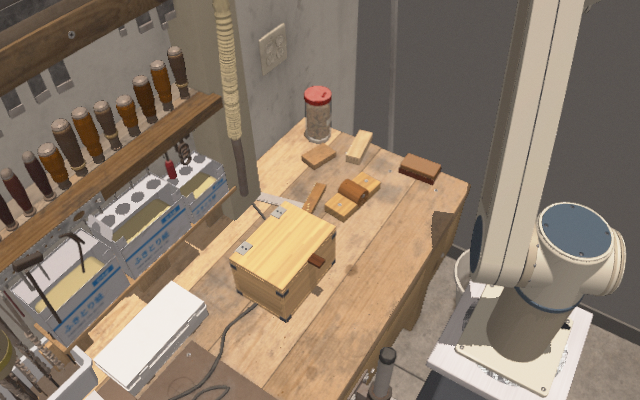

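View pics/top0.png

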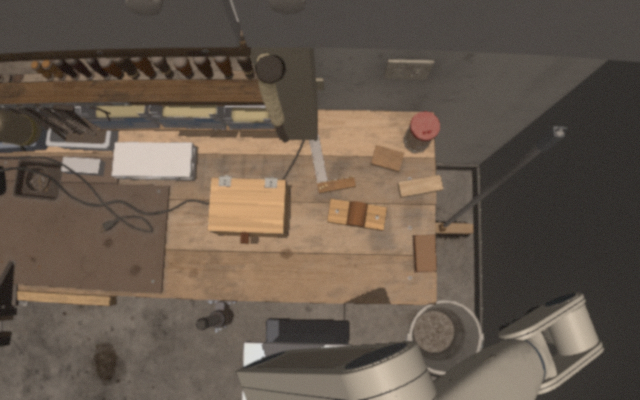

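Run:
```python
import cv2
a=cv2.imread('pics/top0.png')[130:290,190:450]; b=cv2.imread('pics/side0.png')[130:330,220:450]
cv2.imwrite('pics/c1.png',cv2.resize(a,None,fx=3,fy=3,interpolation=cv2.INTER_CUBIC)); cv2.imwrite('pics/c2.png',cv2.resize(b,None,fx=3,fy=3,interpolation=cv2.INTER_CUBIC))
```

```text
(no output)
```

View pics/c1.png

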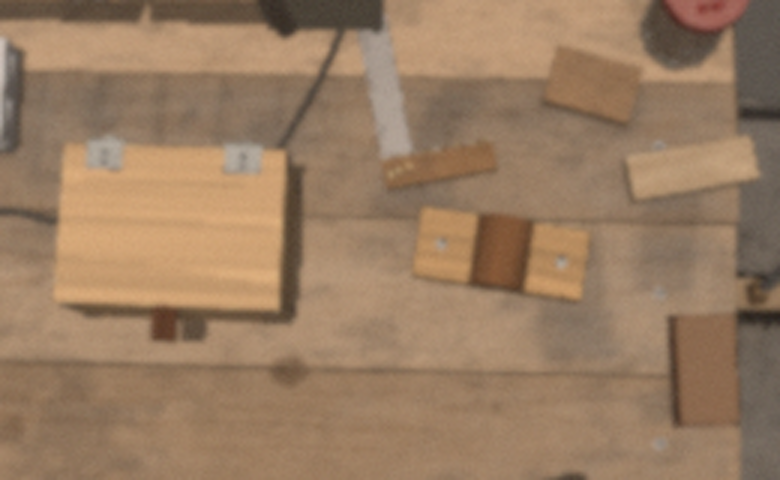

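View pics/c2.png

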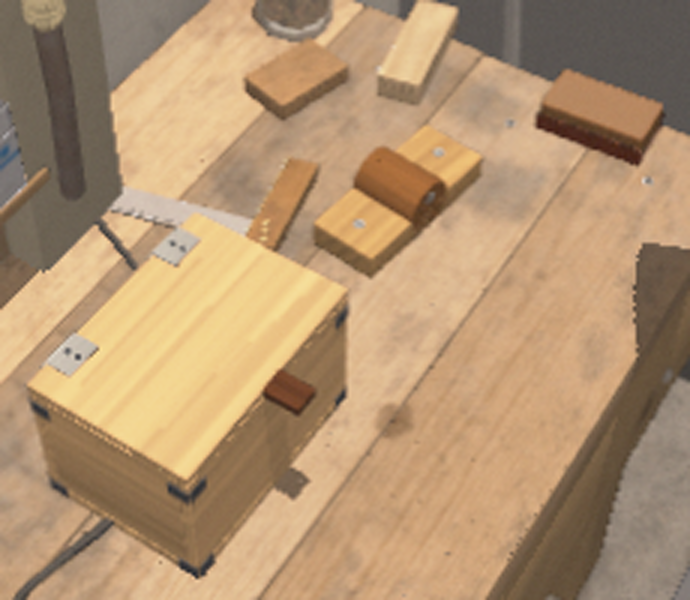

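```bash
cat >> h.py <<'E'
def cloud(n,d):
    v,u=np.mgrid[0:400,0:640]; px=np.c_[u.ravel(),v.ravel()].astype(float)
    o,r=rays(n,px); return (o+r*d.ravel()[:,None]).reshape(400,640,3)
E
python3 - <<'E'
from h import *
for n in('top','side'):
    z=np.load(f'pics/{n}0.npz'); C=cloud(n,z['d']); 
    ok=z['d']>0
    def rect(lo,hi,x,y,name):
        m=ok&(C[...,2]>lo)&(C[...,2]<hi)&(C[...,0]>x[0])&(C[...,0]<x[1])&(C[...,1]>y[0])&(C[...,1]<y[1])
        P=C[m]; 
        if len(P)<5: print(n,name,len(P));return
        r=cv2.minAreaRect(P[:,:2].astype(np.float32)); print(n,name,len(P),'zmed',np.median(P[:,2]),'c',np.round(r[0],1),'s',np.round(r[1],1),'a',round(r[2],2))
    if n=='top': print(C[207,247],C[213,358],C[150,372-0],C[270,240])
    if n=='side': print(C[250,285],C[190,352])
    rect(134,155,(300,900),(-100,500),'lid')
    rect(22,38,(400,700),(-400,0),'offcut')
    rect(48,64,(400,700),(-400,0),'stud')
# hand corners
c1=np.array([[65,144],[288,152],[280,311],[55,300]])/3+[190,130]
print(onz('top',c1-0.33,142))
c2=np.array([[195,215],[348,292],[187,480],[28,385]])/3+[220,130]
print(onz('side',c2-.33,142))
E
```

```text
[535.21889153 143.43546531 138.66533928] [ 537.45312729 -168.84670343   46.80876345] [ 739.80742752 -212.1023333     4.10939396] [363.64995925 178.34759967   4.54782773]
top lid 4626 zmed 142.35662206991367 c [632.2 161.3] s [396.  609.5] a 11.75
top offcut 2089 zmed 30.581390307266474 c [ 550.3 -225.8] s [347.2 298.8] a 89.9
top stud 293 zmed 53.72153105578445 c [ 537.4 -163.5] s [45.6 71.3] a 80.12
[522.84264653 159.77856462 139.6476473 ] [ 531.44537845 -155.90244611   52.45756794]
side lid 6361 zmed 141.64651227446018 c [682.8 250.9] s [523.  433.2] a 74.69
side offcut 1731 zmed 30.42075260166257 c [ 549.8 -235.8] s [300.  327.4] a 0.1
side stud 258 zmed 53.51238171475802 c [ 534.3 -166.2] s [47.  72.9] a 79.71
[[615.56827287 247.91666199 142.        ]
 [611.9613922   38.20422475 142.        ]
 [464.16364049  40.42800586 142.        ]
 [469.08676285 248.78661823 142.        ]]
[[609.28829706  41.24855365 142.        ]
 [461.36018992  43.21335369 142.        ]
 [465.91830625 249.31224573 142.        ]
 [613.53584996 246.88457554 142.        ]]
```

```bash
cat >> h.py <<'E'
from scipy.spatial.transform import Rotation as Ro
YB=-0.021
BC=np.array([538.9,144.5,0.])
def boxp(p): return BC+Ro.from_euler('z',YB).apply(p)
def tool(yaw,pitch,flip=1):
    """tool z pointing: pitch 0 = down, +pi/2 = ahead (+x rotated by yaw); jaw y along yawed y*flip"""
    z=np.array([np.sin(pitch),0,-np.cos(pitch)]); y=np.array([0,1.*flip,0]); x=np.cross(y,z)
    return (Ro.from_euler('z',yaw)*Ro.from_matrix(np.c_[x,y,z])).as_quat()
def tabpose(th,pitch,out=20.,flip=1):
    """TCP pose to hold the tab at lid angle th, tool pitch"""
    r=np.array([-(150+out),0,5.]); H=np.array([75,0,132.])
    c,s=np.cos(th),np.sin(th); p=H+np.array([r[0]*c+r[2]*s,0,-r[0]*s+r[2]*c])
    z=np.array([np.sin(pitch),0,-np.cos(pitch)])
    return boxp(p-6*z),tool(YB,pitch,flip)
E
python3 - <<'E'
from h import *
for fl in(1,-1):
  for th in (0,.5,1,1.57,1.9):
    print(fl,th,[(pd,(lambda q: None if q is None else np.round(q,2).tolist())(ik(*tabpose(th,np.deg2rad(pd),20,fl)))) for pd in (90,60,45,30,0,-20)])
z=np.load('pics/top0.npz');C=cloud('top',z['d']);
for x in range(600,1000,25):
  m=(abs(C[...,0]-x)<12)&(C[...,1]>20)&(C[...,1]<270); print(x,np.round(np.percentile(C[m][:,2],[50,99])) if m.any() else None)
o,_=rays('side',[[320,200]]);print(o, rays('top',[[320,200]])[0])
for d in(350,400,450,550):
  P=o+d*viewer.calibration('side')['R'][2]; 
  yaw=np.arctan2(o[1]-P[1],o[0]-P[0])+np.pi
  for k in(1,-1): print(d,P,yaw,ik(P+[0,0,105-50],tool(yaw,0,k)))
E
```

```text
1 0 [(90, [0.7, 1.18, 2.46, 3.93, 1.94, 1.91]), (60, [0.6, 0.65, 2.52, 3.76, 1.07, 1.59]), (45, [0.51, 0.43, 2.45, 3.87, 0.57, 1.32]), (30, None), (0, [0.29, 0.38, 2.05, -0.0, 0.72, -1.26]), (-20, [0.24, 0.51, 1.86, 0.1, 1.11, -1.37])]
1 0.5 [(90, [0.64, 0.89, 2.51, 3.82, 1.77, 1.73]), (60, [0.55, 0.34, 2.48, 3.87, 0.79, 1.32]), (45, [0.47, 0.19, 2.37, 4.33, 0.37, 0.77]), (30, [0.4, 0.15, 2.24, -0.67, 0.33, -0.57]), (0, [0.28, 0.27, 1.95, -0.0, 0.92, -1.27]), (-20, [0.23, 0.42, 1.76, 0.09, 1.3, -1.36])]
1 1 [(90, [0.51, 0.63, 2.44, 3.67, 1.52, 1.54]), (60, [0.45, 0.2, 2.35, 3.97, 0.56, 1.07]), (45, None), (30, [0.34, 0.12, 2.08, -0.39, 0.47, -0.9]), (0, [0.25, 0.27, 1.78, -0.0, 1.09, -1.3]), (-20, [0.21, 0.43, 1.59, 0.08, 1.46, -1.36])]
1 1.57 [(90, [0.38, 0.56, 2.28, 3.56, 1.3, 1.45]), (60, [0.35, 0.25, 2.17, 3.99, 0.43, 0.96]), (45, [0.31, 0.2, 2.04, -1.03, 0.27, -0.31]), (30, [0.27, 0.22, 1.89, -0.28, 0.54, -1.07]), (0, [0.21, 0.39, 1.56, -0.0, 1.2, -1.34]), (-20, [0.18, 0.55, 1.34, 0.07, 1.59, -1.38])]
1 1.9 [(90, [0.33, 0.61, 2.18, 3.52, 1.24, 1.44]), (60, [0.3, 0.34, 2.07, 3.93
[... 1915 characters left out ...]
74828271073 None
400 [229.46254643 450.3486331  749.80612242] 5.29974828271073 [ 1.07601401e+00  1.08093078e-01  8.65492270e-01 -4.44089210e-16
  2.16800731e+00  4.88654707e-01]
400 [229.46254643 450.3486331  749.80612242] 5.29974828271073 None
450 [248.5630291  421.65793659 713.58436796] 5.29974828271073 [ 1.01382630e+00  5.07484332e-02  1.00846430e+00 -4.44089210e-16
  2.08237992e+00  4.26466997e-01]
450 [248.5630291  421.65793659 713.58436796] 5.29974828271073 None
550 [286.76399444 364.27654357 641.14085906] 5.29974828271073 [ 8.78228680e-01 -3.18638804e-02  1.24548423e+00 -4.44089210e-16
  1.92797230e+00  2.90869378e-01]
550 [286.76399444 364.27654357 641.14085906] 5.29974828271073 None
```

Run:
```python
from h import *
for n in('top','side'):
  z=np.load(f'pics/{n}0.npz');C=cloud(n,z['d']).reshape(-1,3)
  C=C[(z['d'].ravel()>0)]
  for x in range(660,800,10):
    r=[]
    for y in range(20,300,40):
      m=(abs(C[:,0]-x)<5)&(abs(C[:,1]-y)<20)&(C[:,2]<900); r.append((int(C[m][:,2].min()),int(C[m][:,2].max())) if m.any() else None)
    print(n,x,r)
```

```text
top 660 [(-5, 5), (-7, 12), (-11, 7), (-8, 9), (-6, 8), (-9, 8), (-6, 7)]
top 670 [(-4, 720), (-5, 10), (-9, 8), (-6, 9), (-7, 7), (-3, 8), (-6, 10)]
top 680 [(-7, 726), (-8, 722), (-7, 6), (-5, 10), (-4, 6), (-9, 7), (-6, 10)]
top 690 [(-8, 728), (-6, 727), (-7, 9), (-11, 6), (-7, 7), (-5, 6), (-9, 8)]
top 700 [(-8, 733), (-6, 730), (-7, 8), (-7, 9), (-6, 10), (-10, 7), (-9, 9)]
top 710 [(-6, 738), (-6, 618), (-5, 6), (-6, 9), (-9, 6), (-7, 8), (-6, 6)]
top 720 [(-13, 728), (-7, 610), (-7, 10), (-6, 8), (-9, 6), (-6, 8), (-7, 8)]
top 730 [(-7, 701), (-7, 710), (-7, 710), (-5, 689), (-6, 712), (-12, 708), (-11, 699)]
top 740 [(-8, 670), (-9, 754), (-7, 715), (-5, 716), (-8, 713), (-6, 716), (-6, 716)]
top 750 [(-5, 669), (-4, 753), (-9, 424), (-5, 422), (-5, 423), (-7, 423), (-6, 423)]
top 760 [(-4, 634), (-4, 621), (-8, 424), (-6, 423), (-6, 424), (-5, 422), (-5, 424)]
top 770 [(-7, 655), (-4, 653), (-7, 424), (-5, 425), (-6, 425), (-8, 422), (-7, 425)]
top 780 [None, None, (-6, 423), (-8, 422), (-6, 425), (-10, 423), (-7, 424)]
top 790 [None, None, (-3, 531), (-2, 523), (-10, 520),
[... 386 characters left out ...]
), (-5, 4), (-5, 3), (-4, 4)]
side 720 [(-8, 623), (-7, 635), (-6, 4), (-5, 4), (-7, 4), (-5, 3), (-6, 4)]
side 730 [(-6, 305), (-7, 633), (-7, 3), (-5, 676), (-4, 688), (-5, 706), (-4, 727)]
side 740 [(-4, 8), (-3, 625), (-4, 420), (-6, 675), (-8, 693), (-5, 709), (-4, 727)]
side 750 [(-8, 10), (-4, 420), (-4, 422), (-4, 420), (-6, 420), (-5, 419), (-4, 420)]
side 760 [(-2, 618), (-3, 634), (-4, 421), (-5, 420), (-7, 419), (-5, 419), (-5, 420)]
side 770 [(-3, 618), (-5, 634), (-3, 420), (-5, 420), (-5, 420), (-4, 419), (-4, 419)]
side 780 [None, (-4, 630), (-3, 420), (-4, 420), (-6, 420), (-5, 419), (-4, 419)]
side 790 [None, (-2, 629), (-4, 532), (-4, 528), (-5, 525), (-5, 519), (-6, 504)]
```

```bash
python3 - <<'E'
from h import *
bot.command_gripper(0.65,30)
p,q=tabpose(0,0,23); 
bot.goto(p+[0,0,80],q); bot.movel(p,speed=120)
snap('side','s1'); s0=state(); print(s0['clock'],s0['ee_pos'],s0['contact_force'])
bot.command_gripper(0.0,25); s=state(); print(s['grip_width'],s['contact_force'],s['clock']); snap('side','s2')
E
python3 -c "
import cv2
a=[cv2.resize(cv2.imread(f'pics/{n}.png')[170:330,220:400],None,fx=2.2,fy=2.2) for n in('s1','s2')]
cv2.imwrite('pics/c3.png',cv2.hconcat(a))"
```

```text
4.0167 [441.5063351  146.66909987 143.62773313] [-0.0633331   0.18251206  0.64075216]
0.2699278954173594 [ 0.08841677 -9.95033897  7.70848268] 4.4
```

View pics/c3.png

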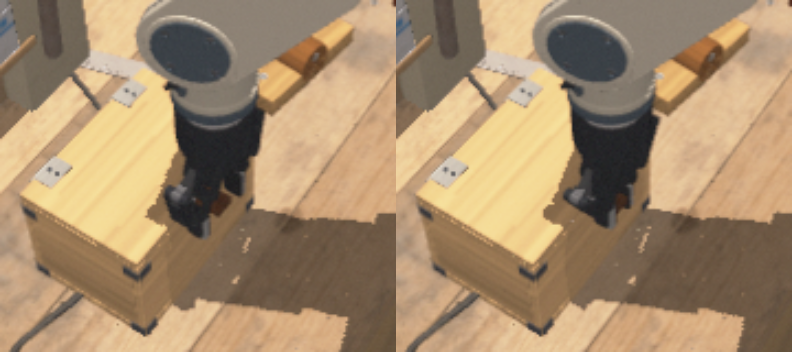

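Run:
```python
from h import *
p0,q0=tabpose(0,0,23); 
for th in np.r_[.1,.3,.5,.75,1.,1.25,1.5,1.72]:
    p,q=tabpose(th,0,23); bot.movel(p,speed=150); s=state(); print(round(th,2),round(s['clock'],2),np.round(s['contact_force'],1),np.round(s['ee_pos']-p,1),round(s['grip_width'],3))
    if np.abs(s['contact_force']).max()>30: print('STOP');break
snap('side','s3')
```

```text
0.1 4.72 [ 3.2 -8.6 -1.1] [ 0.1 -1.1  0.6] 0.276
0.3 5.1 [ 0.9 -7.2 -1. ] [-0.1 -1.1  0.6] 0.275
0.5 5.48 [-0.3 -4.7 -0.3] [-0.2 -1.   0.5] 0.275
0.75 5.92 [-1.2 -5.1  2.1] [ 0.2 -0.9  0.7] 0.274
1.0 6.37 [-0.2 -5.6  3.3] [ 0.5 -0.7  0.7] 0.272
1.25 6.81 [-0.6 -6.2  3.1] [ 0.2 -0.6  0.3] 0.273
1.5 7.25 [-0.1 -4.8  3.2] [-0.3 -0.3  0.1] 0.275
1.72 7.65 [ 0.3 -5.5  2.9] [-0.3 -0.1  0.1] 0.273
```

View pics/s3.png

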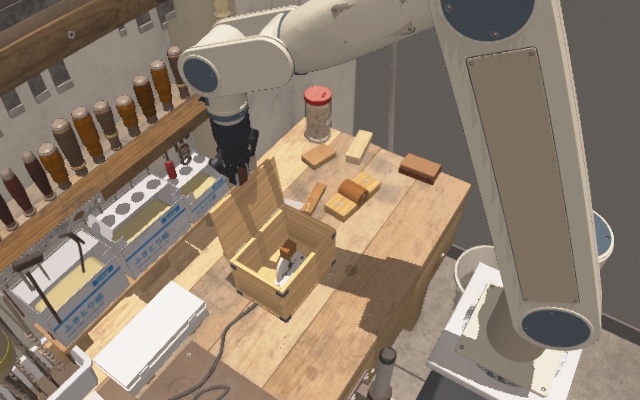

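```bash
python3 - <<'E'
from h import *
for th in (1.83,):
    p,q=tabpose(th,0,23); bot.movel(p,speed=120); s=state(); print(np.round(s['contact_force'],1))
bot.command_gripper(0.6); s=state(); print(np.round(s['contact_force'],1))
bot.movel(p+[0,0,50],speed=150)
bot.movel(boxp([-150,0,0])*[1,1,0]+[0,0,p[2]+50],speed=300)
snap('side','s4'); snap('top','t4'); print(state()['clock'])
E
python3 -c "
import cv2
a=[cv2.resize(cv2.imread(f'pics/{n}.png')[y:y+160,x:x+170],None,fx=2.3,fy=2.3,interpolation=2) for n,x,y in(('s4',200,160),('t4',180,120))]
cv2.imwrite('pics/c4.png',cv2.hconcat(a))"
```

```text
[ 0.4 -4.9  4.1]
[ 0.6 -0.4  0.2]
10.0417
```

View pics/c4.png

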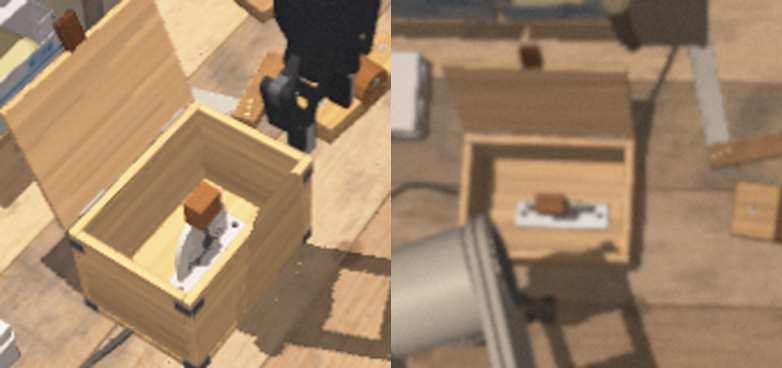

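Run:
```python
from h import *
a=np.load('pics/t4.npz');b=np.load('pics/s4.npz')
for n,z,(x0,y0,w,h) in(('top',a,(210,180,80,60)),('side',b,(265,225,50,40))):
    p=z['p'];hsv=cv2.cvtColor(p,cv2.COLOR_RGB2HSV); C=cloud(n,z['d'])
    c=p[y0:y0+h,x0:x0+w].astype(int)
    m=np.zeros((400,640),bool); m[y0:y0+h,x0:x0+w]=(c[...,0]-c[...,2]>45)&(c[...,0]/(c[...,2]+1)>2.2)
    cnt,lab,st,ce=cv2.connectedComponentsWithStats(m.astype(np.uint8)); 
    for i in range(1,cnt):
        if st[i,4]>15:
            mm=lab==i; P=C[mm]; print(n,st[i],ce[i],np.round(np.median(P,0),1), cv2.minAreaRect(np.argwhere(mm)[:,::-1].astype(np.float32)))
            T=P[(P[:,2]>122)&(P[:,2]<136)]; 
            if len(T)>4: print('  top face',len(T),cv2.minAreaRect(T[:,:2].astype(np.float32)),T.mean(0))
    # foot white
    wm=np.zeros((400,640),bool); wm[y0-5:y0+h+25,x0-15:x0+w]=(lambda c:(c.min(-1)>130)&(c.max(-1)-c.min(-1)<35))(p[y0-5:y0+h+25,x0-15:x0+w].astype(int))
    P=C[wm]; print(n,'white',wm.sum()); P=P[(P[:,2]>12)&(P[:,2]<32)&(P[:,0]>470)&(P[:,0]<600)]
    if len(P)>10: print('  foot',len(P),cv2.minAreaRect(P[:,:2].astype(np.float32)),np.median(P[:,2]))
    cv2.imwrite(f'pics/m_{n}.png',cv2.resize((p*(0.3+.7*(m|wm)[...,None])).astype(np.uint8)[y0-20:y0+h+40,x0-30:x0+w+30,::-1],None,fx=5,fy=5,interpolation=0))
```

```text
top [244 206  11   6  54] [249.37037037 208.57407407] [532.5 139.1 127.5] ((249.0, 208.5), (5.0, 10.0), 90.0)
  top face 51 ((532.536376953125, 139.51690673828125), (14.488448143005371, 28.51434326171875), 2.420340061187744) [532.49069197 138.75532464 127.67038321]
top white 1122
  foot 264 ((532.6961669921875, 139.9246826171875), (118.04509735107422, 30.78013038635254), 89.6661376953125) 22.262595208850826
side [280 239  16  21 219] [287.22374429 248.76712329] [529.2 144.9 125.3] ((287.25408935546875, 248.79505920410156), (13.187799453735352, 19.077495574951172), 39.80556869506836)
  top face 138 ((530.9075317382812, 140.2397003173828), (34.76024627685547, 24.567087173461914), 87.99252319335938) [531.01402545 140.35129875 126.92778193]
side white 290
  foot 192 ((535.0602416992188, 131.7110595703125), (108.71479797363281, 25.15237808227539), 88.25688171386719) 21.86713118371233
```

View pics/m_top.png

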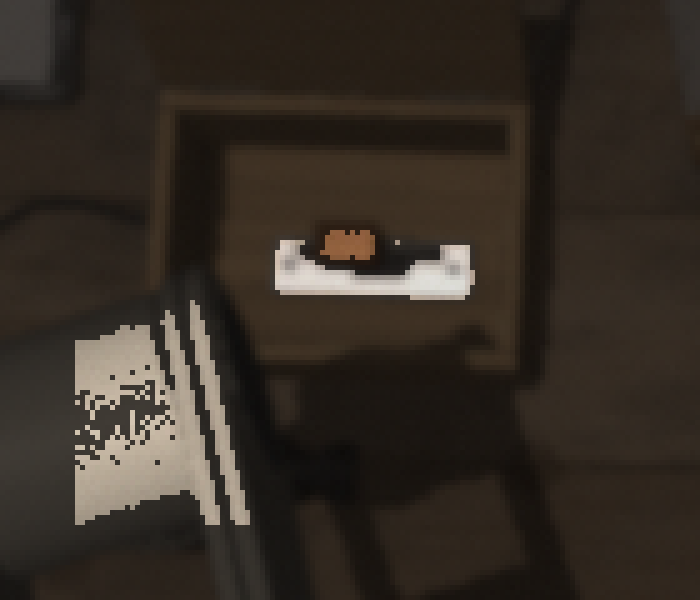

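View pics/m_side.png

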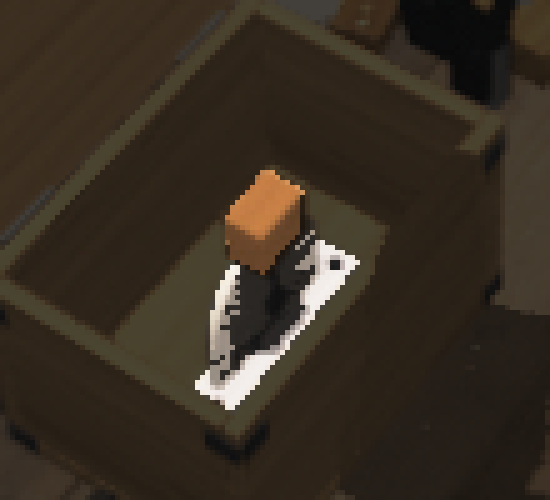

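```bash
cat >> h.py <<'E'
YG=-0.018
def st(tag=''):
    s=state(); print(tag,round(s['clock'],2),'F',np.round(s['contact_force'],2),'T',np.round(s['wrist_torque'],3),'p',np.round(s['ee_pos'],1),'w',round(s['grip_width'],3)); return s
E
python3 - <<'E'
from h import *
q=tool(YG,0); P=np.array([531.8,139.3,125.])
bot.command_gripper(0.75,60)
bot.goto(P+[0,0,120],q); bot.movel(P+[0,0,2],speed=120); st('down'); bot.movel(P,speed=30); st('down2')
bot.command_gripper(0.0,60); st('grip'); snap('side','s5')
E
python3 -c "
import cv2
cv2.imwrite('pics/c5.png',cv2.resize(cv2.imread('pics/s5.png')[160:330,200:370],None,fx=3.3,fy=3.3,interpolation=2))"
```

```text
down 12.21 F [-0.27  0.47  0.6 ] T [ 0.001 -0.052  0.037] p [532.3 139.5 127.7] w 0.746
down2 12.46 F [ 0.39 -0.65  0.27] T [-0.036 -0.022  0.005] p [532.  139.3 125.3] w 0.751
grip 12.82 F [ 0.17 -1.57  5.04] T [-0.023  0.164  0.036] p [531.9 139.2 125.3] w 0.416
```

View pics/c5.png

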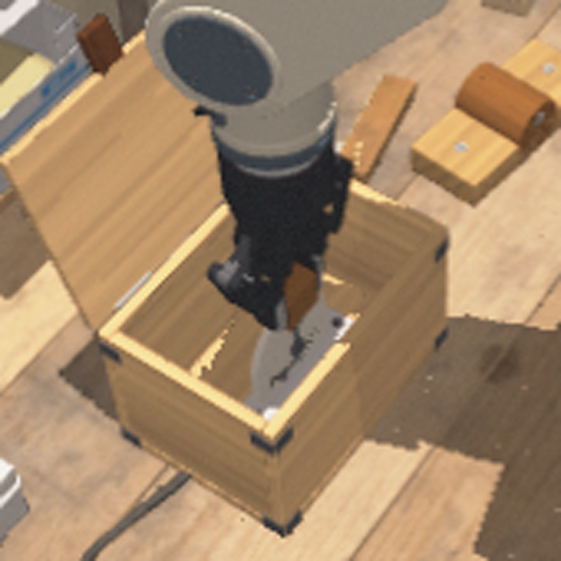

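Run:
```python
from h import *
bot.command_gripper(0.0,80)
P=np.array([531.8,139.3,125.]); bot.movel(P+[0,0,20],speed=60); bot.movel(P+[0,0,170],speed=200); bot.sleep(.3); st('lifted')
o,_=rays('side',[[320,200]]); Q=o+400*viewer.calibration('side')['R'][2]
yaw=np.arctan2(o[1]-Q[1],o[0]-Q[0])-np.pi
print(Q,yaw)
bot.goto(Q+[0,0,55],tool(yaw,0)); bot.sleep(2.0); st('view'); snap('side','s6')
print(state()['orientation'],tool(yaw,0))
```

```text
lifted 14.78 F [ 1.05 -0.02 -4.19] T [-0.059 -0.038 -0.032] p [531.5 139.2 294.1] w 0.405
[229.46254643 450.3486331  749.80612242] -0.9834370244688566
view 19.16 F [-0.04 -0.07 -3.  ] T [0.026 0.024 0.037] p [229.5 450.3 804.8] w 0.41
[ 4.72124928e-01  8.81531651e-01 -1.61897045e-05 -1.97814340e-05] [0.47214149 0.88152278 0.         0.        ]
```

View pics/s6.png

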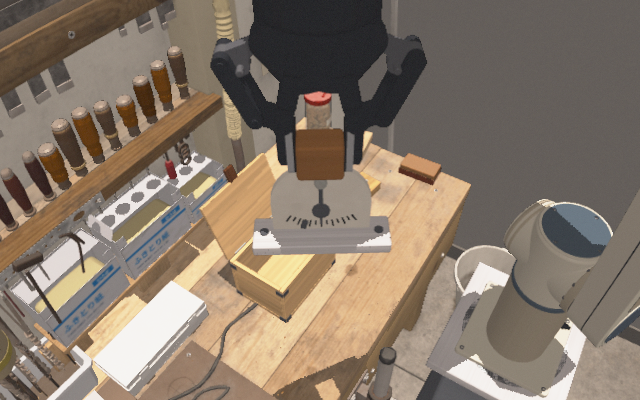

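Run:
```python
import cv2
a=cv2.imread('pics/s6.png')[125:258,250:395]
cv2.imwrite('pics/c6.png',cv2.resize(a,None,fx=5.4,fy=4.5 if 0 else 4.4,interpolation=2))"" 
b=cv2.imread('pics/s6.png')[172:236,270:374]
cv2.imwrite('pics/c7.png',cv2.resize(b,None,fx=7,fy=7,interpolation=2))
```

```text
File "<stdin>", line 3
    cv2.imwrite('pics/c6.png',cv2.resize(a,None,fx=5.4,fy=4.5 if 0 else 4.4,interpolation=2))"" 
                                                                                                      ^^
SyntaxError: invalid syntax
```

Run:
```python
import cv2
b=cv2.imread('pics/s6.png')[172:236,270:374]
cv2.imwrite('pics/c7.png',cv2.resize(b,None,fx=7,fy=7,interpolation=2))
```

```text
(no output)
```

View pics/c7.png

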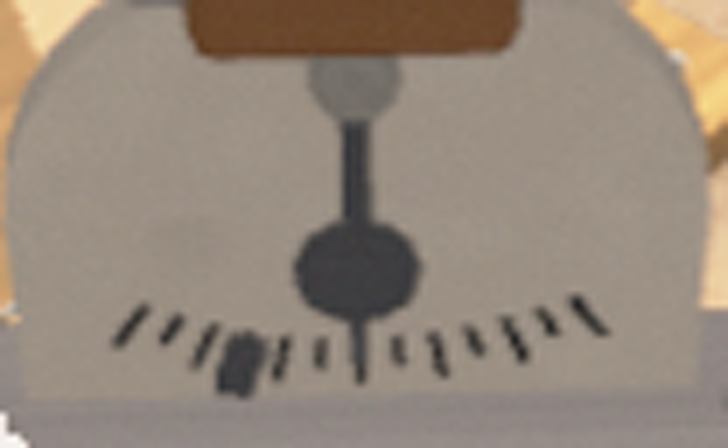

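Run:
```python
from h import *
p=np.load('pics/s6.npz')['p']; g=cv2.cvtColor(p,cv2.COLOR_RGB2GRAY)
yaw=-0.9834370; T=np.array([229.5,450.3,804.8]); Rg=Ro.from_euler('z',yaw).as_matrix()
O=T-[0,0,115.3]
def g2(px,x):
    P=onplane('side',px,O+Rg@[x,0,0],Rg@[1.,0,0]); return (P-O)@Rg
x0,y0,x1,y1=284,212,360,231
sub=cv2.resize(g[y0:y1,x0:x1],None,fx=8,fy=8,interpolation=cv2.INTER_CUBIC)
m=(sub<100).astype(np.uint8); n,lab,stt,ce=cv2.connectedComponentsWithStats(m)
for i in np.argsort(ce[:,0]):
    if i==0 or stt[i,4]<60: continue
    c=(ce[i]+.5)/8-.5+[x0,y0]
    r=[]
    for x in(-3,-5,-8):
        L=g2(c,x)[0]; r+= [np.round(L[1:],1).tolist(),round(float(np.arctan2(L[1],75-L[2])),3)]
    print(stt[i,4],np.round(c,1),r)
pv=(np.array([354,85])/7+[270,172])-.43
print('pivot',[np.round(g2(pv,x)[0],1) for x in(-3,-8,-12)])
fc=np.array([[253,252],[390,251]]); print(g2(fc,-17))
```

```text
730 [288.2 218.1] [[27.9, 33.1], 0.587, [27.7, 35.5], 0.61, [27.4, 38.9], 0.649]
490 [294.  218.6] [[23.0, 32.4], 0.495, [22.9, 34.7], 0.516, [22.6, 38.2], 0.551]
615 [298.8 220.8] [[19.2, 29.4], 0.398, [19.0, 31.8], 0.415, [18.8, 35.3], 0.443]
3161 [303.9 223.7] [[15.0, 25.7], 0.295, [14.9, 28.0], 0.307, [14.7, 31.6], 0.327]
619 [309.7 222.8] [[10.1, 26.7], 0.205, [10.0, 29.1], 0.214, [9.9, 32.6], 0.229]
380 [315.3 222. ] [[5.3, 27.6], 0.112, [5.3, 29.9], 0.116, [5.2, 33.5], 0.125]
6185 [320.6 215.3] [[0.8, 36.1], 0.02, [0.8, 38.4], 0.021, [0.8, 41.9], 0.023]
375 [326.4 221.6] [[-4.1, 27.9], -0.086, [-4.0, 30.2], -0.09, [-4.0, 33.8], -0.096]
644 [332.1 222.3] [[-8.9, 27.0], -0.183, [-8.8, 29.3], -0.191, [-8.7, 32.9], -0.205]
424 [337.3 220.4] [[-13.3, 29.3], -0.283, [-13.2, 31.7], -0.295, [-13.0, 35.2], -0.316]
708 [343.1 220.1] [[-18.1, 29.5], -0.379, [-18.0, 31.9], -0.395, [-17.8, 35.4], -0.422]
435 [347.8 217.6] [[-22.0, 32.7], -0.479, [-21.8, 35.0], -0.499, [-21.6, 38.5], -0.534]
766 [353.4 216.6] [[-26.6, 33.8], -0.574, [-26.4, 36.1], -0.597, [-26.1, 39.6], -0.636]
pivot [array([-3. ,  0.7, 73.5]), array([-8. ,  0.7, 78.6]), array([-12. ,   0.7,  82.7])]
[[-17.          59.37099309   5.37540606]
 [-17.         -58.60614643   3.89785761]]
```

Run:
```python
from h import *
p=np.load('pics/s6.npz')['p']; g=cv2.cvtColor(p,cv2.COLOR_RGB2GRAY).astype(float)
yaw=-0.9834370; T=np.array([229.5,450.3,804.8]); Rg=Ro.from_euler('z',yaw).as_matrix(); O=T-[0,0,115.3]
def g2(px,x):
    P=onplane('side',px,O+Rg@[x,0,0],Rg@[1.,0,0]); return (P-O)@Rg
for r in range(217,231):
    print(r,g[r,297:312].astype(int), end=' ')
    row=g[r]; w=np.clip(145-row[299:309],0,None); w[w<20]=0
    if w.sum()>80:
        c=(w*np.arange(299,309)).sum()/w.sum()
        print(round(c,2),[ (lambda L:(round(L[1]-.65,2),round(L[2],1),round(float(np.arctan2(L[1]-.65,75-L[2])),3)))(g2([c,r],x)[0]) for x in(-3.5,-5,-6)])
    else: print()
for r in range(200,228): 
    row=g[r]; w=np.clip(135-row[308:334],0,None); w[w<15]=0
    if w.sum()>30:
        c=(w*np.arange(308,334)).sum()/w.sum(); L=g2([c,r],-8)[0]; print(r,round(c,2),np.round(L[1:],2),end=';')
```

```text
217 [146 144 147 145 147 146 146 146 146 147 147 146 147 146 146] 
218 [146 145 130  92 120 146 147 146 145 148 145 148 146 146 147] 
219 [145 132  86  74 122 133 114 114  93 118 146 146 146 140 132] 302.05 [(np.float64(15.66), np.float64(32.3), 0.352), (np.float64(15.57), np.float64(34.1), 0.364), (np.float64(15.51), np.float64(35.2), 0.372)]
220 [145 126  49  96 138 110  72  72  64  80 103 123 132  79 106] 303.26 [(np.float64(14.69), np.float64(31.0), 0.322), (np.float64(14.61), np.float64(32.8), 0.333), (np.float64(14.55), np.float64(34.0), 0.341)]
221 [133  87  70 122 130  80  63  62  61  62  80 117 125  48 101] 303.79 [(np.float64(14.29), np.float64(29.7), 0.306), (np.float64(14.21), np.float64(31.5), 0.316), (np.float64(14.16), np.float64(32.7), 0.323)]
222 [127  61  97 143 127  73  59  64  65  64  80 109 103  69 124] 304.2 [(np.float64(14.0), np.float64(28.4), 0.292), (np.float64(13.92), np.float64(30.2), 0.301), (np.float64(13.86), np.float64(31.4), 0.308)]
223 [106  71 124 141 111  65  62  63  61  60  86 117  98  70 124] 304.17 [(np.float64(14.07), np.float64(27.1), 0.286), 
[... 1255 characters left out ...]
34 137 136 137 136 136 134] 
200 320.4 [ 0.68 60.29];201 320.39 [ 0.7  59.12];202 320.53 [ 0.6  57.95];203 320.5 [ 0.64 56.77];204 320.75 [ 0.46 55.59];205 320.59 [ 0.59 54.4 ];206 320.58 [ 0.62 53.21];207 320.48 [ 0.71 52.02];208 320.55 [ 0.67 50.82];209 320.52 [ 0.71 49.61];210 320.57 [ 0.68 48.4 ];211 320.51 [ 0.74 47.18];212 320.46 [ 0.8  45.96];213 320.53 [ 0.75 44.73];214 320.54 [ 0.75 43.49];215 320.66 [ 0.67 42.25];216 320.43 [ 0.88 41.01];217 320.51 [ 0.83 39.76];218 320.79 [ 0.61 38.5 ];219 323.4 [-1.53 37.19];220 321.79 [-0.19 35.95];221 320.51 [ 0.88 34.7 ];222 320.77 [ 0.68 33.42];223 320.45 [ 0.96 32.14];224 320.21 [ 1.17 30.85];225 319.65 [ 1.65 29.56];226 317.2 [ 3.72 28.31];
```

Run:
```python
from h import *
for n in('top','side'):
    z=np.load(f'pics/{n}0.npz');C=cloud(n,z['d'])
    near=(abs(C[...,0]-537)<80)&(abs(C[...,1]+165)<115)
    m=near&(C[...,2]>22)&(C[...,2]<62)&((np.hypot(C[...,0]-537,C[...,1]+165)<100))
    cnt,lab,s,ce=cv2.connectedComponentsWithStats(m.astype(np.uint8),connectivity=4); i=1+np.argmax(s[1:,4]); m=lab==i
    P=C[m]; print(n,s[i],'all',cv2.minAreaRect(P[:,:2].astype(np.float32)))
    hsv=cv2.cvtColor(z['p'],cv2.COLOR_RGB2HSV).astype(int)
    c=z['p'].astype(int); dk=m&(c[...,0]<150)&(C[...,2]>34)
    Q=C[dk]; print('  stud',dk.sum(),cv2.minAreaRect(Q[:,:2].astype(np.float32)),Q[:,:2].mean(0))
    T=P[(P[:,2]>25)&(P[:,2]<34)]; print('  top30',len(T),cv2.minAreaRect(T[:,:2].astype(np.float32)))
    cv2.imwrite(f'pics/st_{n}.png',cv2.resize((z['p']*(0.35+.65*m[...,None])).astype(np.uint8)[s[i,1]-10:s[i,1]+s[i,3]+10,s[i,0]-10:s[i,0]+s[i,2]+10,::-1],None,fx=8,fy=8,interpolation=0)); print('  off',s[i,:2]-10)
```

```text
top [ 327  199   60   32 1353] all ((537.01416015625, -165.73406982421875), (170.1805419921875, 71.22447967529297), 82.69190216064453)
  stud 430 ((537.0595092773438, -164.6171112060547), (55.290035247802734, 71.33625030517578), 83.74980926513672) [ 536.38234692 -164.96788287]
  top30 758 ((536.9998168945312, -165.82833862304688), (170.12086486816406, 70.27159118652344), 82.50696563720703)
  off [317 189]
side [ 325  172   56   46 1251] all ((533.8505249023438, -168.61497497558594), (174.52871704101562, 73.30662536621094), 82.20655059814453)
  stud 148 ((533.3783569335938, -164.9381103515625), (50.97551345825195, 70.46065521240234), 83.18373107910156) [ 526.61109075 -151.15579587]
  top30 759 ((533.506591796875, -168.60986328125), (174.41012573242188, 72.99903106689453), 81.95933532714844)
  off [315 162]
```

View pics/st_top.png

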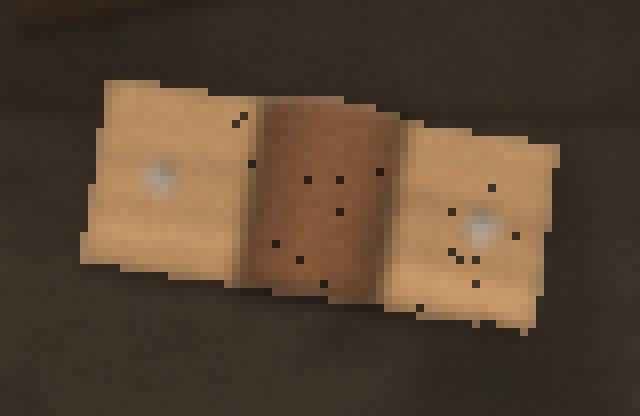

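View pics/st_side.png

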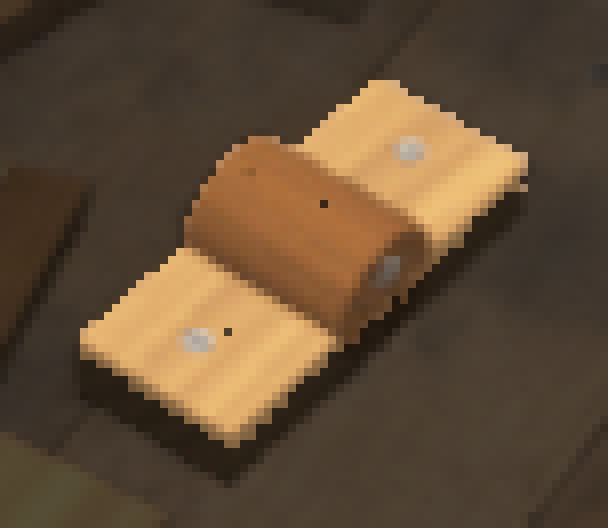

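Run:
```python
from h import *
for n,px,off,cr in(('top',[[160,178],[480,229]],[317,189],[[105,80],[560,146],[536,328],[80,264]]),('side',[[199,341],[409,150]],[315,162],[[380,80],[527,155],[232,443],[80,330]])):
    W=onz(n,np.array(px)/8+off-.5,30.5); print(n,W.round(1).tolist(),W.mean(0).round(1),np.arctan2(W[1]-W[0],1)[:2],'yaw',np.arctan2(*( (W[0]-W[1])[:2]))*-1)
    W=onz(n,np.array(cr)/8+off-.5,30); print('  corners',W.round(1).tolist(),W.mean(0).round(1))
```

```text
top [[545.0, -105.9, 30.5], [528.4, -224.7, 30.5]] [ 536.7 -165.3   30.5] [-1.51063099 -1.56238162] yaw -0.1387959786356153
  corners [[581.5, -84.7, 30.0], [560.2, -254.3, 30.0], [492.1, -245.7, 30.0], [512.4, -76.9, 30.0]] [ 536.5 -165.4   30. ]
side [[543.4, -110.0, 30.5], [528.4, -228.6, 30.5]] [ 535.9 -169.3   30.5] [-1.50414094 -1.56236863] yaw -0.12558806916437246
  corners [[555.2, -254.8, 30.0], [491.9, -249.5, 30.0], [510.3, -77.2, 30.0], [580.6, -92.8, 30.0]] [ 534.5 -168.6   30. ]
```

```bash
cat >> h.py <<'E'
YS=-0.133
def snapboth(k): snap('side','s'+k); snap('top','t'+k)
E
python3 - <<'E'
from h import *
P=np.array([536.,-166.3,181.3]); q=tool(YS,0)
print(ik(P,q))
bot.goto(P+[0,0,100],q); bot.movel(P,speed=150); bot.sleep(1.0); st('hover'); snapboth('7')
E
python3 -c "
import cv2
a=[cv2.resize(cv2.imread(f'pics/{n}.png')[y:y+110,x:x+110],None,fx=3.5,fy=3.5,interpolation=2) for n,x,y in(('s7',300,115),('t7',305,160))]
cv2.imwrite('pics/c8.png',cv2.hconcat(a))"
```

```text
[-3.22049887e-01  4.30014054e-01  1.82619493e+00 -4.44089210e-16
  8.85383668e-01 -1.75984621e+00]
hover 24.06 F [ 0.39 -0.64 -3.32] T [-0.023 -0.001  0.003] p [ 536.  -166.3  181.3] w 0.405
```

View pics/c8.png

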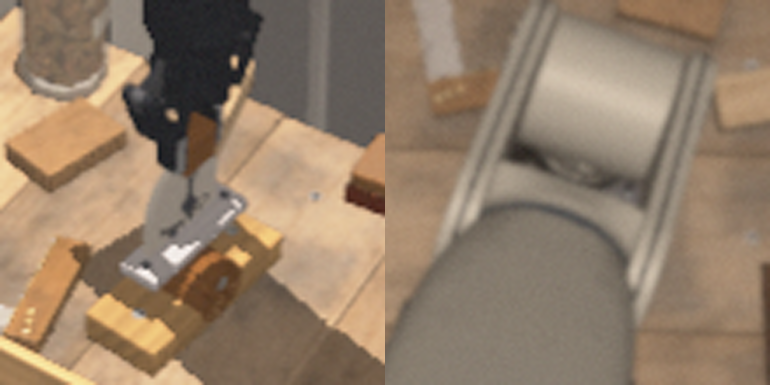

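Run:
```python
from h import *
O=np.array([536,-166.3,66.]); R=Ro.from_euler('z',YS).as_matrix()
L=np.array([[x,y,z] for z in(0,12) for x,y in((-17,60),(-17,-60),(17,-60),(17,60))],float)
pp=proj('side',L@R.T+O)
S=np.array([536,-166.3,0]); L2=np.array([[x,y,30.] for x,y in((-35,85),(-35,-85),(35,-85),(35,85))]+[[-35,0,56],[-35,28,30],[-35,-28,30]])
p2=proj('side',L2@R.T+S)
im=cv2.imread('pics/s7.png')[140:230,315:395]; k=8
im=cv2.resize(im,None,fx=k,fy=k,interpolation=2)
def T(p): return tuple(int(v) for v in ((p-[315,140]+.5)*k))
for a in pp: cv2.circle(im,T(a),3,(0,0,255),-1)
for a in p2: cv2.circle(im,T(a),3,(255,0,0),-1)
cv2.imwrite('pics/c9.png',im)
```

```text
(no output)
```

View pics/c9.png

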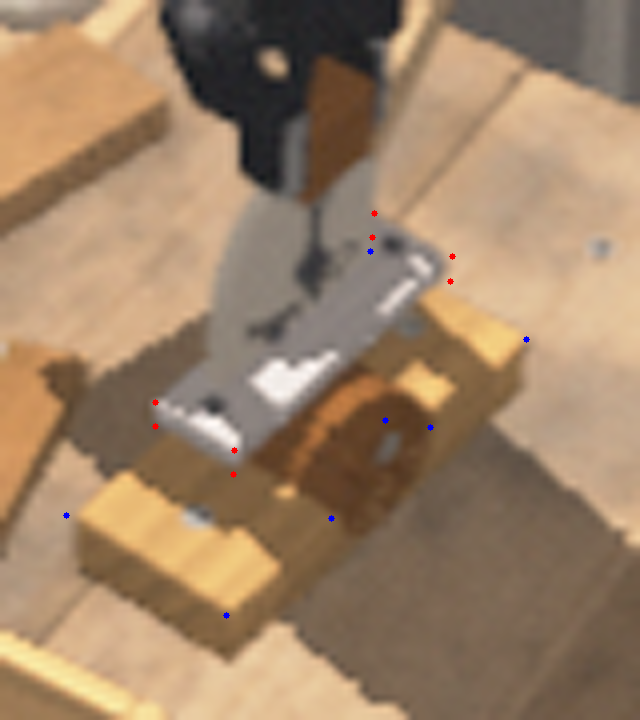

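Run:
```python
from h import *
z=np.load('pics/s7.npz');C=cloud('side',z['d']); R=Ro.from_euler('z',YS).as_matrix()
m=(np.hypot(C[...,0]-536,C[...,1]+166)<75)&(C[...,2]>58)&(C[...,2]<84)
cnt,lab,s,ce=cv2.connectedComponentsWithStats(m.astype(np.uint8),connectivity=4); i=1+np.argmax(s[1:,4]); m=lab==i
P=C[m]; print(s[i],cv2.minAreaRect(P[:,:2].astype(np.float32)))
L=(P-[536,-166.3,66])@R
print('local x/y pct',np.percentile(L[:,0],[1,99]),np.percentile(L[:,1],[0,1,99,100]),np.median(L[:,2]))
# corner based: observed px in c9 /8
ob=np.array([[155,405],[235,453],[449,258]])/8+[315,140]-.5
W=onz('side',ob,78); print(((W-[536,-166.3,66])@R).round(1))
# stud in side0 local
z=np.load('pics/side0.npz');C=cloud('side',z['d'])
m=(np.hypot(C[...,0]-536,C[...,1]+166)<110)&(C[...,2]>20)&(C[...,2]<62)
cnt,lab,s,ce=cv2.connectedComponentsWithStats(m.astype(np.uint8),connectivity=4); i=1+np.argmax(s[1:,4]); P=C[lab==i]; L=(P-[536,-166.3,0])@R
print('stud local',np.percentile(L[:,0],[1,99]),np.percentile(L[:,1],[0,1,99,100]))
# half-round: ridge fit: points z>38: fit circle of y,z
Q=L[(L[:,2]>36)&(abs(L[:,0])<28)]
from scipy.optimize import least_squares
f=least_squares(lambda c:np.hypot(Q[:,1]-c[0],Q[:,2]-c[1])-28,[0,28],loss='soft_l1'); print('circle',f.x,len(Q))
z=np.load('pics/top0.npz');C=cloud('top',z['d']);L=(C.reshape(-1,3)-[536,-166.3,0])@R
Q=L[(L[:,2]>36)&(L[:,2]<62)&(abs(L[:,0])<30)&(abs(L[:,1])<35)]
f=least_squares(lambda c:np.hypot(Q[:,1]-c[0],Q[:,2]-c[1])-28,[0,28],loss='soft_l1'); print('top circle',f.x,len(Q))
```

```text
[335 167  36  31 382] ((533.9788818359375, -166.64791870117188), (121.44915008544922, 32.77183532714844), 81.23200225830078)
local x/y pct [-17.49302945  14.83643542] [-61.34905692 -59.30590102  59.58685692  60.16654987] 11.251895337617839
[[ 16.3  61.1  12. ]
 [-17.9  61.   12. ]
 [-16.5 -58.7  12. ]]
stud local [-37.21267186  33.12851618] [-89.85435488 -84.63019092  82.63489562  84.75548713]
circle [-3.65615068 27.68254647] 282
top circle [ 1.02779196 27.75338952] 358
```

```bash
cat >> h.py <<'E'
def avg(n=20,dt=.02):
    A=[]
    for _ in range(n):
        bot.sleep(dt); s=state(); A.append(np.r_[s['contact_force'],s['wrist_torque'],s['ee_pos']])
    A=np.array(A); return A.mean(0),A.std(0)/np.sqrt(n)
E
python3 - <<'E'
from h import *
P=np.array([535.1,-169.0,0]); 
bot.movel(P+[0,0,174.3],speed=60); bot.sleep(.3)
b,e=avg(30); print('base',b.round(3),e.round(3)); np.save('base.npy',b)
for z in (172,171,170,169,168,167):
    bot.movel(P+[0,0,z],speed=30); bot.sleep(.15); a,e=avg(12); print(z,(a-b)[:6].round(3),a[6:].round(2),e[:6].round(3))
    if (a-b)[2]>3.8: break
print(state()['clock']); snap('side','s8')
E
```

```text
base [-1.39000e-01  8.90000e-02 -2.97300e+00  6.00000e-03  3.00000e-03
 -6.00000e-03  5.35137e+02 -1.68993e+02  1.74364e+02] [0.067 0.096 0.086 0.004 0.005 0.005 0.005 0.003 0.006]
172 [-0.006 -0.393  0.321 -0.012  0.003  0.005] [ 535.12 -169.01  172.02] [0.148 0.161 0.125 0.006 0.01  0.007]
171 [ 0.617 -0.148  0.639 -0.042 -0.102 -0.007] [ 535.19 -169.03  171.06] [0.175 0.143 0.127 0.006 0.008 0.011]
170 [ 0.479 -0.272  1.809 -0.03  -0.084  0.004] [ 535.17 -169.02  170.06] [0.117 0.137 0.106 0.009 0.01  0.008]
169 [ 0.68  -0.362  2.701 -0.029 -0.107  0.02 ] [ 535.17 -169.02  169.07] [0.092 0.111 0.157 0.01  0.006 0.008]
168 [ 3.050e-01 -1.060e-01  4.034e+00 -4.600e-02 -8.900e-02  3.000e-03] [ 535.16 -169.02  168.06] [0.088 0.136 0.122 0.008 0.008 0.009]
28.2333
```

```bash
python3 -c "
import cv2
a=cv2.resize(cv2.imread('pics/s8.png')[140:230,315:405],None,fx=8,fy=6.6,interpolation=2)
a=cv2.resize(cv2.imread('pics/s8.png')[150:223,320:400],None,fx=8,fy=8,interpolation=2)
cv2.imwrite('pics/c10.png',a)"
```

```text
(no output)
```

View pics/c10.png

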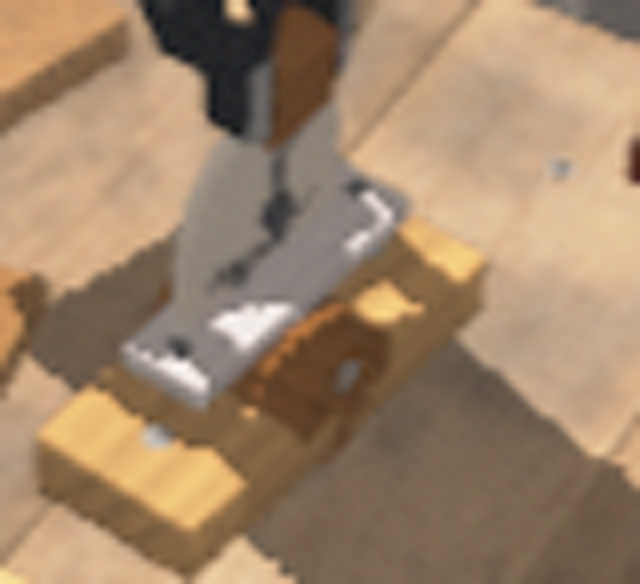

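Run:
```python
from h import *
R=Ro.from_euler('z',YS).as_matrix(); O=np.array([535.1,-169.,0])
f=lambda px,z:((onz('side',np.array(px)/8+[320,150]-.5,z)-O)@R).round(1).tolist()
print('foot',f([[122,350],[208,393],[408,206]],64.7),f([[208,408],[407,220]],52.7))
print('offcut',f([[38,437],[190,528],[487,262]],30), 'screwL',f([[156,437]],31),'bolt',[f([[347,374]],z) for z in(25,30,35,40)])
```

```text
foot [[15.7, 61.4, 64.7], [-18.8, 58.2, 64.7], [-16.5, -56.0, 64.7]] [[-16.4, 54.7, 52.7], [-13.6, -60.4, 52.7]]
offcut [[32.2, 85.8, 30.0], [-33.2, 84.4, 30.0], [-35.4, -81.1, 30.0]] screwL [[0.9, 60.6, 31.0]] bolt [[[-27.8, -9.4, 25.0]], [[-30.5, -5.5, 30.0]], [[-33.1, -1.6, 35.0]], [[-35.8, 2.3, 40.0]]]
```

```bash
cat >> h.py <<'E'
RS=Ro.from_euler('z',YS).as_matrix()
SC=np.array([535.23,-168.0,0.])
def rock(th,sink,dz=0):
    Oy=28*(np.sin(th)-th*np.cos(th)); Oz=28-sink+28*(np.cos(th)+th*np.sin(th))
    Rg=RS@Ro.from_euler('x',-th).as_matrix()
    return SC+RS@[0,Oy,Oz+dz]+Rg@[0,0,115.3], (Ro.from_matrix(Rg)*Ro.from_quat(tool(0,0))).as_quat()
E
python3 - <<'E'
from h import *
b=np.load('base.npy')
p,q=rock(.29,1.2); print(p,q,ik(p,q)); print(rock(0,0))
s=state(); bot.movel(s['ee_pos']+[0,0,6.0],speed=60)
p,q=rock(0,-2); bot.movel(p,speed=40); bot.sleep(.2)
p,q=rock(0,1.5); bot.movel(p,frame=q,speed=30); bot.sleep(1.0); a,e=avg(12); print('level',(a-b)[:6].round(2),state()['clock']); snap('side','s9')
for th in np.linspace(0,.29,6)[1:]:
    p,q=rock(th,1.5); bot.movel(p,frame=q,speed=25); bot.sleep(.1); s=state(); print(round(th,3),(s['contact_force']-b[:3]).round(2),(s['ee_pos']-p).round(2))
bot.sleep(1.3); a,e=avg(15); print('tilt',(a-b)[:6].round(2),state()['clock'],state()['orientation'],q); snapboth('10')
E
```

```text
[ 539.63206495 -135.09715601  166.43827943] [ 0.06575365  0.98731879 -0.14417306 -0.00960167] [-0.12453755  0.45931917  1.85814332 -0.38534022  0.86444948 -1.30453646]
(array([ 535.23, -168.  ,  171.3 ]), array([0.066451  , 0.99778969, 0.        , 0.        ]))
level [ 1.73 -0.7   1.96 -0.16 -0.36  0.01] 30.45
0.058 [-0.12  1.51  2.73] [-0.33  0.24 -0.16]
0.116 [-0.39  1.17  2.29] [-0.17 -0.07 -0.07]
0.174 [0.05 0.88 1.99] [ 0.01 -0.06  0.01]
0.232 [0.12 1.73 2.19] [ 0.08 -0.05  0.03]
0.29 [-0.14  2.72  1.08] [ 0.03 -0.08  0.04]
tilt [ 0.52  2.32  2.19  0.82 -0.13  0.01] 34.6333 [ 0.06574647  0.98732088 -0.14416157 -0.00960812] [ 0.06575365  0.98731879 -0.14417306 -0.00960167]
```

```bash
python3 -c "
import cv2
a=cv2.resize(cv2.imread('pics/s10.png')[140:215,320:400],None,fx=9,fy=8,interpolation=2)
cv2.imwrite('pics/c11.png',a)"
python3 - <<'E'
from h import *
q=state()['orientation']; Rt=Ro.from_quat(q).as_matrix(); print('tilt actual',np.arcsin(np.clip(-(Rt[2,1]),-1,1)),'pitch',Rt[:,2], 'xz',RS.T@Rt)
th=.29
p,_=rock(th,1.5); Rg=RS@Ro.from_euler('x',-th).as_matrix(); O=p-Rg@[0,0,115.3]
X=lambda l:O+Rg@np.array(l,float)
piv=X([-8,0,75]); 
pts={'piv':piv,'plumb tip':piv-[0,0,50],'mark':X([-5,50*np.sin(.29),75-50*np.cos(.29)]),'foot+y':X([-17,60,0]),'foot-y':X([-17,-60,0])}
for k,v in pts.items(): print(k,((proj('side',v)[0]-[320,140]+.5)*[9,8]).round())
E
```

```text
tilt actual 0.2900068597905653 pitch [-0.03789265 -0.28343709 -0.95824191] xz [[-9.99999999e-01 -2.66194441e-05  2.80887021e-05]
 [-3.35400786e-05  9.58241914e-01 -2.85958798e-01]
 [-1.93037074e-05 -2.85958798e-01 -9.58241914e-01]]
piv [287. 266.]
plumb tip [281. 373.]
mark [273. 369.]
foot+y [226. 524.]
foot-y [462. 270.]
```

View pics/c11.png

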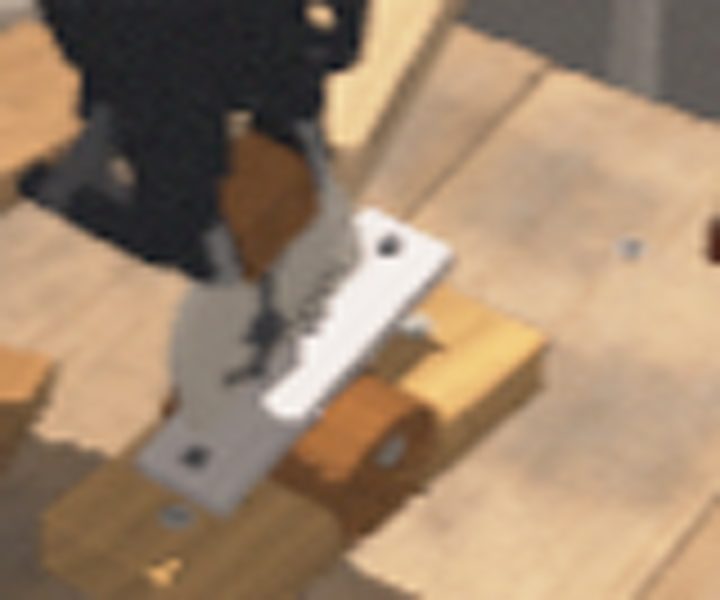

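```bash
python3 -c "
import cv2
from numpy import load
b=cv2.imread('pics/s10.png')[165:200,335:370]
c=cv2.imread('pics/s9.png')[165:200,335:370]
b,c=[cv2.resize(x,None,fx=11,fy=11,interpolation=2) for x in(b,c)]
cv2.imwrite('pics/c12.png',cv2.hconcat([c,b]))"
```

```text
(no output)
```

View pics/c12.png

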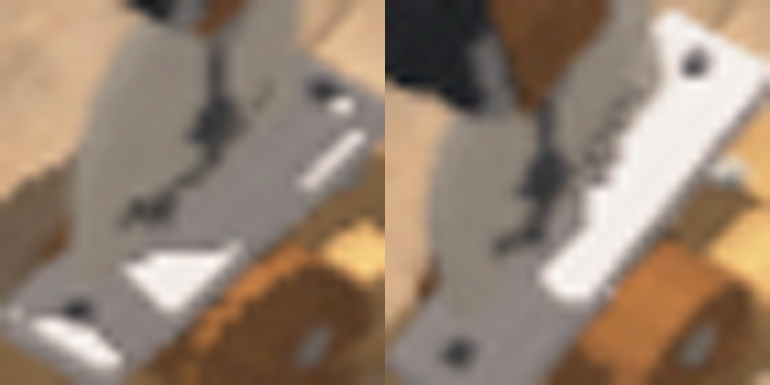

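Run:
```python
from h import *
b=np.load('base.npy')
p0=SC+[0,0,0]; n=RS@[1.,0,0]
def loc(px,x): return (onplane('side',np.array(px)/[9,8]+[320,140]-.5,SC+RS@[x,0,0],n)-SC)@RS
W=loc([[229,516],[454,262]],-17); d=W[1]-W[0]; print(W.round(1),np.linalg.norm(d),'tilt',np.arctan2(d[2],-d[1]))
# relieve side load
p,q=rock(.29,1.5); p=p+RS@[0,.5,0]
bot.movel(p,frame=q,speed=10); bot.sleep(.5); a,e=avg(15); print((a-b)[:6].round(2),e[:3].round(2),state()['clock'])
```

```text
[[-17.   56.4  41.5]
 [-17.  -52.2  80.2]] 115.27650345290867 tilt 0.34267804839359833
[ 0.02 -0.83  2.06  0.04 -0.02  0.02] [0.12 0.12 0.13] 35.7333
```

```bash
python3 - <<'E'
from h import *
bot.sleep(.5); snap('side','s11'); snap('top','t11')
for k,th in(('s9',0),('s10',.29),('s11',.29)):
    z=np.load(f'pics/{k}.npz');C=cloud('side',z['d']).reshape(-1,3)
    p,_=rock(th,1.5); Rg=RS@Ro.from_euler('x',-th).as_matrix(); O=p-Rg@[0,0,115.3]
    L=(C-O)@Rg
    for lo,hi in((-16,-6),):
        m=(L[:,0]>lo)&(L[:,0]<hi)&(abs(L[:,1])<57)&(L[:,2]>2)&(L[:,2]<22)&(z['d'].ravel()>0)
        Q=L[m]; A=np.c_[Q[:,0],Q[:,1],np.ones(len(Q))]
        for _ in range(3):
            c=np.linalg.lstsq(A,Q[:,2],rcond=None)[0]; r=Q[:,2]-A@c; g=abs(r)<2.5*r.std(); Q=Q[g];A=A[g]
        print(k,len(Q),'slope y',c[1].round(4),'x',c[0].round(3),'z',c[2].round(2),'rms',r.std().round(2))
E
python3 -c "
import cv2
b=cv2.resize(cv2.imread('pics/s11.png'),None,fx=1.2,fy=1.2)
cv2.imwrite('pics/c13.png',b)"
```

```text
s9 136 slope y -0.0025 x 0.39 z 15.25 rms 2.96
s10 156 slope y -0.0068 x 0.325 z 14.43 rms 3.08
s11 147 slope y -0.0007 x 0.303 z 14.36 rms 2.87
```

View pics/c13.png

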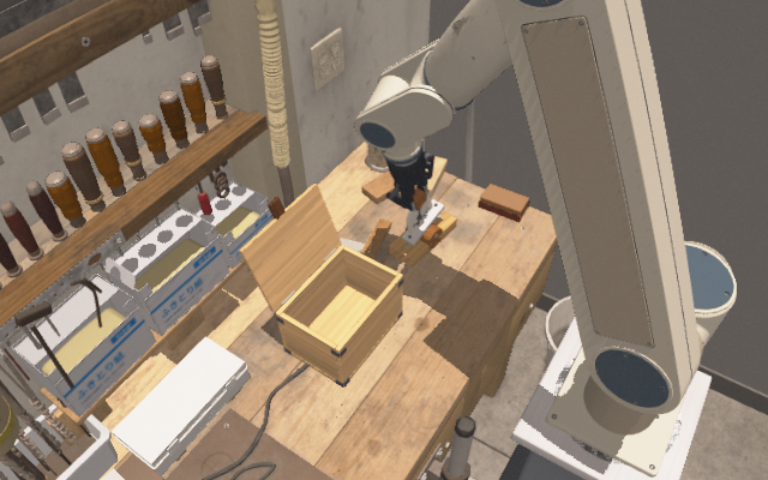

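Run:
```python
from h import *
b=np.load('base.npy'); bot.sleep(.5); a,e=avg(15); print((a-b)[:6].round(2),state()['grip_width'],np.abs(state()['joint_vel']).max(),state()['clock'])
if 1.0<(a-b)[2]<4: bot.finish_job(); print('handed in')
```

```text
[ 0.04 -0.78  1.84  0.05  0.02 -0.01] 0.403659720709967 0.0014738542612424195 37.0833
the job is handed in; nothing more can be done
handed in
```

The job is handed in at 37 s of the 58 s allowed. The lid is fully open and the gauge is still gripped on the stud, tilted 0.29 rad with its +y end down.

**What I did**
- I pinched the lid's tab, swung the lid to about 1.83 rad and let it fall the rest onto its stop.
- I lifted the gauge out by its block and held it up close to the side camera. The mark read 0.29 rad against the 0.1 rad scale ticks, with the pointer near 0.
- I stood the gauge level on the stud, then rolled it over on the half-round to the mark's angle. I nudged it 0.5 mm sideways to relieve side load.

**Last checks**
- **Tilt:** arm pose gives 0.290 rad, and the depth fit of the foot agrees to within 0.01 rad. A rough reading by eye of the foot's edge gave 0.34 rad, which I set aside as too coarse.
- **Pointer on mark:** in the side picture the pointer tip merges with the mark, but at about 0.4 px/mm that only confirms it roughly.
- **Bearing and grip:** the stud carries about 1.8 N, side load is 0.8 N, the arm is still and the block is held.
- **Other things:** the lid stood open and the bystanders looked untouched in the last side picture.

**Disagreement**
- The two cameras put the stud's centre 3 to 4 mm apart along the foot. I went mostly with the side view, which I had checked against the held gauge, so the foot's centring is good to about 3 mm.

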